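Tip the rubbing block flat in its case and flip the lid shut

TASK

One of the two black rubbing blocks stands on end in its wooden case, so the lid will not close. With the gripper's fingertips push it over so that it lies flat on the floor of the case, in line with the other block, then flip the lid over so that it is fully shut, and let go. Only push: do not lift a block or the case, do not shove the case about, and leave the cup, the paint pot and the wooden rib alone.

Things in the scene. Friction and masses are not known exactly. Their poses are not given: they have to be found in the camera images.
- case: Long brown wooden case, open on top, loose on the table, 0.7 kg. Outside 70 mm (x) by 252 mm (y) by 39 mm high; walls 6 mm, floor 6 mm thick, so inside it is 58 x 240 mm and 33 mm deep. Origin: centre of its underside; z up, y along its length, x towards the hinged back (away from the robot within 0.4 rad). Hinge line along y at x = 37, z = 40 mm.
- case_lid (a joint): Hinge of the case's wooden lid: 0 = shut (lid flat on the walls, its top 48 mm above the table), 1.57 = upright, stop at 1.87. Starts open, leaning back past upright. Lid 8 mm thick, 256 mm long, 0.12 kg. Stiff hinge: near upright it stays where left; from about 40 degrees above shut it sinks slowly shut. It cannot shut over a block that sticks up.
- lid_edge (a point): Middle of the lid's free edge, 80 mm from the hinge line: about 120 mm above the table with the lid open, 45 mm with it shut.
- block: Black rubbing block 46 x 74 x 27 mm (its own x, y, z), about 0.09 kg: the one to tip over. Origin: centre of its 46 x 74 underside. It starts on end near the left or right end of the case: y axis up, top 80 mm above the table, 46 mm width across the case, 27 mm along it, 20 to 35 mm clear of the end wall. The room to lie down is towards the middle of the case.
- block_mid (a point): Centre of that block's volume.
- other_block: The other black rubbing block, 52 x 80 x 25 mm, lying flat at the other end of the case, its 80 mm along the case. Origin: centre of its underside, z up.
- cup: Unglazed clay cup, 84 mm across, 87 mm high, a bystander behind the case, to the left. Origin: centre of its underside.
- rib: Flat wooden rib 36 x 100 x 8 mm, a bystander on the table behind the case, to the right. Origin: centre of its underside.
- pot: Small white paint pot with yellow paint, 44 mm across, 30 mm high, a bystander to the right of the case. Origin: centre of its underside.

How it is judged:
By the outcome, as a careful person would: the job done as asked, in the order asked, and still so for the second after the job is handed in, with the robot touching nothing.
It also fails if it takes over 38 s, if anything falls off the work surface, if the arm or the gripper's body presses on something with over 40 N, if the wrist force passes 120 N, or if a joint passes its speed limit or range.

ROBOT

A 7-joint arm with a two-finger parallel gripper is mounted at the origin on a cart in front of the work surface, level with it; the furniture and walls round the work are solid. World frame = base frame: x ahead of the robot, y to its left, z up, the work surface at z = 0. Lengths are in m, angles in rad, forces in N, time in s.
With the tool pointing down it reaches from about 0.425 to 0.925 m from the base axis. Payload 6.8 kg.
Tool frame: the origin (TCP) lies midway between the tips of the shut fingers; the grasp point (between the pads) lies 19 mm behind it; z points along the fingers, y is the line along which they close (so a half turn about z gives the same grasp; the last joint's range is limited). The gripper opens to 85 mm and grips with 20 to 120 N. Pads are 22 mm wide; open, the fingers measure 114 mm over their backs; the gripper's body (76 mm by 85 mm) begins 54 mm behind the grasp point. The pads swing forward as they close: fully open they stand 13 mm farther back than shut.
Start: joints at [-1.396, 0.477, 0.022, 1.555, -0.011, 1.109, -0.083], TCP at [0.188, 0.648, 0.231] pointing down, gripper open.
Joint ranges: [-2.96, 2.96], [-0.34, 2.1], [-1.41, 1.46], [0.24, 2.44], [-1.37, 4.51], [0.17, 1.92], [-2.96, 2.96]. Speed limits (rad/s): [2.39, 2.39, 3.14, 3.14, 3.14, 3.14, 3.14].

INTERFACE

Orientations are given as a unit quaternion [w, x, y, z].
In Python, from cell import env, kinematics, monitor, cams, spot_in, mark_of gives the robot as it stands. Calls block until the motion is done:
- env.reach(position, orientation): joint-space move of the TCP to a pose.
- env.movel(position, velocity=0.15, rot=None, stop_force=None): straight line of the TCP; rot=None keeps the orientation; velocity is the mean speed in m/s. With stop_force (N) it stops when the force on the tool has changed by that much, and returns True; else False.
- env.goto_joints(angles): joint-space move.
- env.grip(opening, f_grip=None): finger opening in m; f_grip is the grip in N (None keeps the last); returns when the fingers have stopped.
- env.dwell(seconds).
- kinematics.inverse_kinematics(position, orientation): joint angles nearest the present ones, or None.
- monitor.get_state(): the state.
- cams.camera(name): name is "scene" or "top" or "wrist"; returns (picture, depth): 480x640x3 uint8, blue, green, red; 480x640 float32, m along the optical axis (not along the pixel's ray), 0 where there is no reading.
- cams.calibration(name): a dict with "fx", "fy", "cx", "cy" (pixels), "rvec" (rotation vector, rad) and "tvec" (3), from world to camera coordinates, as OpenCV has them. Camera axes: x right, y down, z forward; pixel columns grow to the right and rows downward; lengths in m; the calibration is good to about 2 mm. A picture is of the moment at which its call begins: read the wrist's pose just before it. calibration takes no time and is no camera call; for the wrist camera it gives the pose at the moment of the call.
A pose or a line that the arm cannot do raises env.PlanningError and nothing moves.
- env.job_done(): hands the job in; it is judged then, once.
Trained networks look in the newest picture that a camera, given by its name, has taken for a name from the list of things; names that differ only in an ending like _2 or _b are one class to them, and where a whole thing is asked for, a point or a joint stands for the part that bears it (a point fixed in the world has none). Each returns a list of dicts, best first, with "score" (0 to 1); they miss things now and then, are a little off and sometimes report something else, mostly with a low value. They report only what shows in the picture. A call takes as long as a camera call.
- spot_in(query, camera): "at" ([x, y, z] in m, in the coordinates of the camera as it stood for that picture, good to about 4 mm: the middle of the surface that is visible of it).
- mark_of(query, camera): "at" ([x, y, z] in m, in the coordinates of the camera as it stood for that picture, good to about 4 mm: a listed point, or the origin of a listed thing).
The state is a dict: "time": time; "qpos": joint angles; "joint_velocities": joint speeds; "joint_torque": joint torques, N m; "tcp_pos": TCP position; "orientation": TCP orientation; "force": force on the tool from outside, world axes, zero at the start; "torque": the same for the moment, N m; "opening": finger opening in m; "gripper_force": force on a finger pad.
Only numpy, scipy, OpenCV 4.12 (cv2) and the standard library are available. Lean on these libraries where they do the work, as an engineer would, in place of code of your own. Each camera call takes 0.05 s, during which the arm holds its last target. There are 200 camera calls.

## Working session

There is one attempt and no reset: what is moved stays moved. The work goes in short steps, each a Python script; the robot and the scene stay as the last script left them, time stands still between calls to the robot, and variables do not carry over. Pictures are saved under pics/ and viewed, at most 10 in all, crops included, and the job is handed in when it is done.

```bash
ls; mkdir -p pics
cat > h.py <<'E'
import numpy as np, cv2
from cell import env, kinematics, monitor, cams, spot_in, mark_of
def toworld(p,c):
    k=cams.calibration(c); R=cv2.Rodrigues(np.array(k["rvec"],float))[0]
    return R.T@(np.array(p,float).reshape(3)-np.array(k["tvec"],float).reshape(3))
def cloud(c):
    im,d=cams.camera(c);k=cams.calibration(c)
    v,u=np.indices(d.shape);P=np.stack([(u-k["cx"])/k["fx"]*d,(v-k["cy"])/k["fy"]*d,d],-1)
    R=cv2.Rodrigues(np.array(k["rvec"],float))[0]
    W=(P-np.array(k["tvec"],float).reshape(3))@R
    W[d<=0]=np.nan
    return im,W
E
python3 - <<'E'
from h import *
for c in("top","scene"):
    im,W=cloud(c); cv2.imwrite(f"pics/{c}0.png",im); np.save(f"/tmp/{c}.npy",W)
    for q in("case","lid_edge","block","block_mid","other_block","cup","rib","pot"):
        r=mark_of(q,c)[:2]
        print(c,q,[(round(a["score"],2),toworld(a["at"],c).round(3).tolist()) for a in r])
s=monitor.get_state();print(s["time"],s["orientation"],s["opening"])
E
```

```text
cell.py
pics
top case [(0.66, [0.468, 0.016, 0.003])]
top lid_edge [(0.56, [0.529, 0.03, 0.115])]
top block []
top block_mid [(0.74, [0.456, 0.082, 0.045])]
top other_block [(0.82, [0.481, -0.06, 0.007])]
top cup [(0.71, [0.702, 0.199, 0.001])]
top rib [(0.57, [0.662, -0.162, 0.001])]
top pot [(0.74, [0.512, -0.265, 0.0])]
scene case [(0.72, [0.476, 0.017, 0.001])]
scene lid_edge [(0.59, [0.53, 0.029, 0.117])]
scene block [(0.62, [0.459, 0.094, 0.048])]
scene block_mid [(0.56, [0.459, 0.083, 0.042]), (0.37, [0.523, -0.264, 0.0])]
scene other_block [(0.97, [0.486, -0.061, 0.006])]
scene cup [(0.78, [0.704, 0.192, 0.006]), (0.52, [0.49, -0.056, 0.007])]
scene rib [(0.81, [0.669, -0.16, 0.002]), (0.5, [0.53, 0.028, 0.122])]
scene pot [(0.95, [0.517, -0.264, 0.002])]
0.9 [-4.67116844e-06  1.40981763e-01  9.90012193e-01  1.33458751e-05] 0.08551243684296037
```

View pics/top0.png

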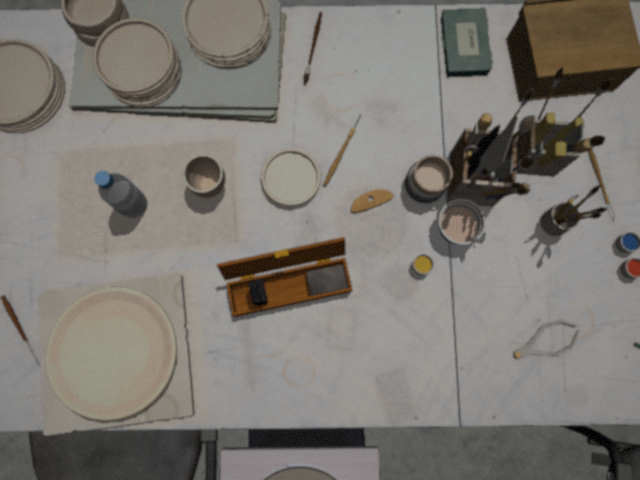

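View pics/scene0.png

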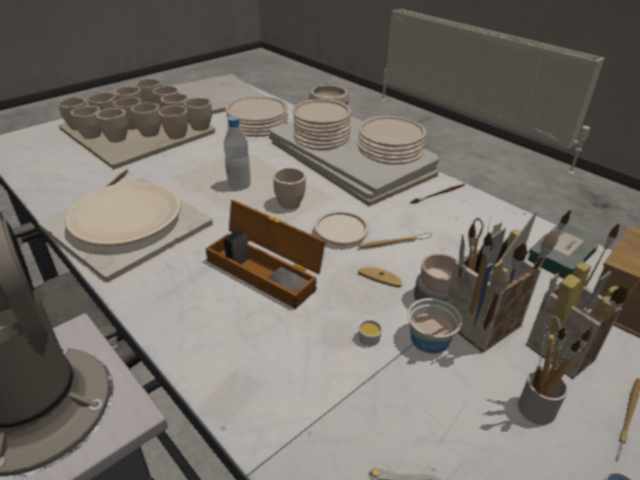

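Run:
```python
import numpy as np
for c in("top","scene"):
    P=np.load(f"/tmp/{c}.npy").reshape(-1,3);P=P[np.isfinite(P[:,0])]
    near=(abs(P[:,0]-.475)<.12)&(abs(P[:,1]-.015)<.17)
    B=P[near&(P[:,2]>.074)&(P[:,2]<.086)&(P[:,0]<.49)]
    print(c,"blocktop",len(B),B.mean(0),np.percentile(B,[2,98],axis=0).round(4).tolist() if len(B) else 0)
    # case rims z 33..43
    R=P[near&(abs(P[:,2]-.039)<.004)]
    print("rim",len(R))
    for y in np.arange(-.15,.17,.02):
        q=R[abs(R[:,1]-y)<.003]
        if len(q): print(round(y,2),len(q),np.percentile(q[:,0],[1,20,50,80,99]).round(4))
    print(np.percentile(R[:,1],[.5,99.5]))
    L=P[near&(P[:,2]>.08)&(P[:,0]>.49)]
    print("lid",len(L),np.percentile(L,[1,50,99],axis=0).round(3).tolist())
```

```text
top blocktop 316 [0.45675976 0.08082316 0.08005919] [[0.435, 0.0664, 0.0754], [0.4791, 0.0947, 0.0845]]
rim 930
-0.11 12 [0.4615 0.4638 0.4676 0.4735 0.4777]
-0.09 26 [0.456  0.4593 0.4837 0.5243 0.5308]
-0.07 22 [0.4518 0.4558 0.5017 0.5213 0.5282]
-0.05 26 [0.4478 0.4515 0.5139 0.5181 0.5235]
-0.03 20 [0.4444 0.4475 0.4636 0.5128 0.5199]
-0.01 14 [0.4405 0.4422 0.4451 0.5083 0.5099]
0.01 19 [0.436  0.438  0.4998 0.5044 0.5066]
0.03 18 [0.432  0.4342 0.4375 0.5001 0.5028]
0.05 17 [0.4285 0.4311 0.4941 0.4965 0.4989]
0.07 19 [0.4244 0.4266 0.4722 0.4912 0.4939]
0.09 17 [0.4207 0.4231 0.4865 0.4904 0.4943]
0.11 21 [0.4168 0.4211 0.4827 0.4865 0.4905]
0.13 24 [0.411  0.415  0.4201 0.4793 0.4873]
0.15 2 [0.473  0.4742 0.4761 0.478  0.4792]
[-0.10878089  0.14470253]
lid 1429 [[0.495, -0.093, 0.08], [0.522, 0.028, 0.107], [0.552, 0.151, 0.121]]
scene blocktop 224 [0.45903987 0.07722131 0.08017466] [[0.438, 0.0639, 0.0743], [0.4835, 0.0923, 0.0841]]
rim 910
-0.11 36 [0.463  0.467  0.4739 0.4829 0.4928]
-0.09 19 [0.4591 0.4613 0.4879 0.5259 0.5288]
-0.07 24 [0.4553 0.4569 0.5219 0.5253 0.5328]
-0.05 29 [0.4508 0.4543 0.5169 0.523  0.5265]
-0.03 23 [0.4476 0.449  0.4896 0.5147 0.5182]
-0.01 14 [0.4437 0.4451 0.4803 0.5122 0.5201]
0.01 22 [0.439  0.4414 0.4744 0.506  0.5141]
0.03 22 [0.4345 0.4361 0.4397 0.503  0.5094]
0.05 14 [0.4308 0.4313 0.4373 0.4992 0.5009]
0.07 46 [0.4269 0.439  0.4708 0.4837 0.5025]
0.09 9 [0.423  0.4236 0.4254 0.4559 0.5001]
0.11 8 [0.4188 0.4189 0.4199 0.4219 0.4259]
0.13 21 [0.415  0.4199 0.4292 0.4335 0.4423]
[-0.11211826  0.14315967]
lid 1848 [[0.499, -0.097, 0.08], [0.528, 0.015, 0.101], [0.555, 0.15, 0.12]]
```

The top view shows the case with its lid open at about (285,285). The upright block is at (258,293), towards the left end, and the other block lies at (327,280). The scene view agrees. From the depth data, the case yaw is about 0.195 rad and its centre about (0.472, 0.016). The block top is at z = 0.080, at case-local y of about 0.065.

Next I push the block slowly, high on its end-wall side, and check partway.

```bash
cat >> h.py <<'E'
YAW=0.195; C=np.array([0.472,0.016,0])
Rz=np.array([[np.cos(YAW),-np.sin(YAW),0],[np.sin(YAW),np.cos(YAW),0],[0,0,1]])
def w(x,y,z): return (C+Rz@np.array([x,y,z])).tolist()
def loc(p): return Rz.T@(np.array(p)-C)
f=(np.pi+YAW)/2
Q=[0.,float(np.cos(f)),float(np.sin(f)),0.]
def snap(n,c="scene",box=(180,180,340,310),s=4):
    im,W=cloud(c);x0,y0,x1,y1=box
    cv2.imwrite(f"pics/{n}.png",cv2.resize(im[y0:y1,x0:x1],None,fx=s,fy=s,interpolation=2));return W
E
python3 - <<'E'
from h import *
env.grip(0.0)
env.reach(w(-.002,.125,.16),Q)
env.movel(w(-.002,.122,.070),0.12)
print(env.movel(w(-.002,.080,.070),0.04,stop_force=8))
s=monitor.get_state();print(s["time"],loc(s["tcp_pos"]),s["force"],s["qpos"],s["opening"])
snap("push1")
E
```

```text
False
5.8333 [-0.00202117  0.08029227  0.06995641] [0.0503589  0.29336211 0.16984137] [-0.53009236  0.38331331  0.22849241  2.19283023 -0.15540329  0.58012202
  1.57890184] -5.0387526143986225e-05
```

View pics/push1.png

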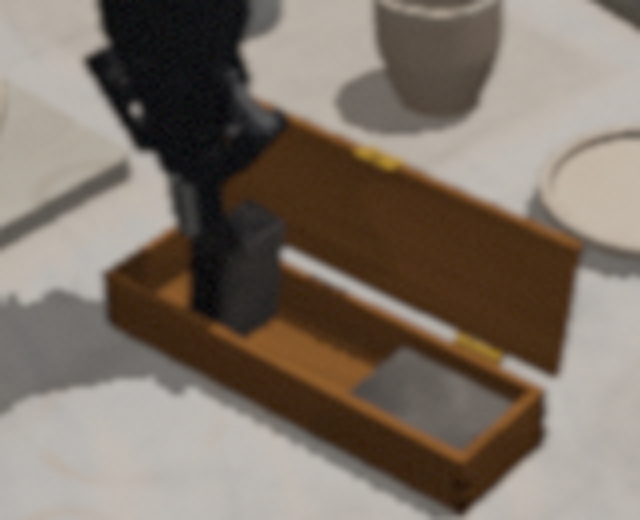

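The crop shows the fingers at about (205,250) against the block at (250,265). The block has begun to lean towards the middle of the case, so I carry on.

Run:
```python
from h import *
print(env.movel(w(-.002,.036,.068),0.04,stop_force=8))
s=monitor.get_state();print(s["time"],loc(s["tcp_pos"]),s["force"])
env.movel(w(-.002,.09,.13),0.2)
env.dwell(.2)
W=snap("push2")
for q in("block","block_mid","other_block","case","lid_edge"):
    print(q,[(round(a["score"],2),loc(toworld(a["at"],"scene")).round(3).tolist()) for a in mark_of(q,"scene")[:2]])
print(monitor.get_state()["time"])
```

```text
False
7.1333 [-0.00197151  0.03630305  0.06799201] [-0.33061499 -1.22296434  0.46253096]
block [(0.7, [0.003, 0.014, 0.035])]
block_mid [(0.62, [0.004, 0.016, 0.021]), (0.46, [0.003, 0.014, 0.036])]
other_block [(0.82, [0.004, -0.076, 0.008])]
case [(0.95, [0.002, 0.002, 0.004]), (0.7, [-0.008, -0.285, 0.003])]
lid_edge [(0.68, [0.061, -0.001, 0.123])]
8.1917
```

View pics/push2.png

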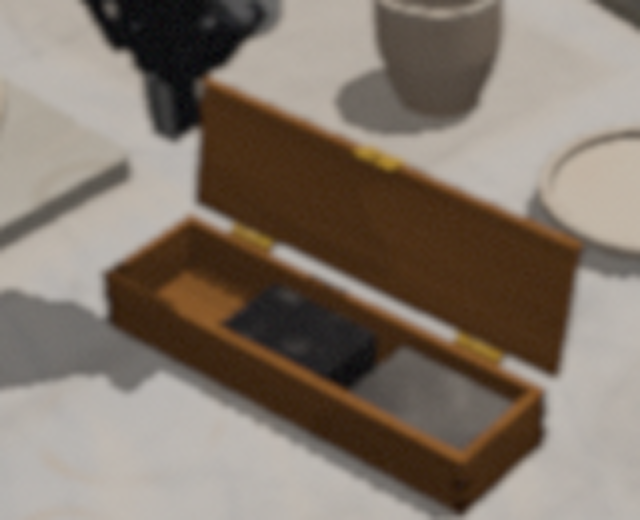

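The crop shows the block lying on its side at about (300,335), with a gap to the other block at (435,395). I check flatness and yaw with depth before moving behind the lid.

Run:
```python
from h import *
env.movel(w(.02,.10,.20),0.25)
env.reach(w(.115,.0,.20),Q)
for c in ("scene","top"):
    im,W=cloud(c); L=(W-C)@Rz; g=im.max(2)
    for nm,(y0,y1) in dict(block=(-.04,.07),other=(-.11,-.045)).items():
        m=(abs(L[...,0])<.026)&(L[...,1]>y0)&(L[...,1]<y1)&(abs(L[...,2]-.031)<.012)
        if nm=="block": m&=(g<60)
        p=L[m]
        if len(p)<20: print(c,nm,len(p));continue
        A=np.c_[p[:,:2]-p[:,:2].mean(0),np.ones(len(p))];k=np.linalg.lstsq(A,p[:,2],rcond=None)[0]
        r=cv2.minAreaRect((p[:,:2]*1000).astype(np.float32))
        print(c,nm,len(p),"slopes,z",k.round(3),np.percentile(p,[2,98],axis=0).round(3).tolist(),r)
    m=(L[...,2]>.055)&(abs(L[...,1])<.1)&(L[...,0]>.03)&(L[...,0]<.075)&(L[...,2]<.125)
    p=L[m]; print("lid",len(p),np.polyfit(p[:,2],p[:,0],1),np.percentile(p[:,2],99))
print(monitor.get_state()["time"])
```

```text
scene block 489 slopes,z [-0.02   0.053  0.033] [[-0.017, -0.023, 0.022], [0.024, 0.049, 0.036]] ((2.9751739501953125, 6.23834228515625), (90.96023559570312, 45.035667419433594), 89.80691528320312)
scene other 456 slopes,z [-0.011 -0.004  0.033] [[-0.019, -0.108, 0.03], [0.024, -0.047, 0.035]] ((0.1712360382080078, -77.48274230957031), (64.75582885742188, 51.52803421020508), 89.46725463867188)
lid 2240 [0.24411116 0.03012404] 0.1200758148651366
top block 289 slopes,z [0.013 0.009 0.032] [[-0.025, -0.038, 0.026], [0.02, 0.007, 0.037]] ((-1.9510555267333984, -15.819353103637695), (48.84845733642578, 46.64577102661133), 89.21739959716797)
top other 709 slopes,z [-0.018 -0.003  0.031] [[-0.025, -0.109, 0.027], [0.021, -0.046, 0.036]] ((-1.6357460021972656, -77.46478271484375), (64.92670440673828, 48.58976745605469), 89.947265625)
lid 730 [0.28072349 0.02362534] 0.11952494653387867
9.35
```

The block is flat: its top is level at z of about 0.033, the same as the other block, and it is in line. The lid is at about 1.82 rad with its edge at local x of about 0.06 and z of about 0.12. Now I swing it over by following its arc.

Run:
```python
from h import *
def st(t): 
    s=monitor.get_state();print(t,round(s["time"],2),loc(s["tcp_pos"]).round(4),np.round(s["force"],1))
env.movel(w(.112,0,.10),0.2); st("down")
def P(th,r=.07): return (.037-r*np.cos(th)+.008*np.sin(th)+.011, .040+r*np.sin(th)+.008*np.cos(th))
hit=env.movel(w(.080,0,.105),0.06,stop_force=12)
x,z=P(1.57); hit=hit or env.movel(w(x,0,z),0.04,stop_force=12); st("upright")
for th in (1.35,1.15,.95,.8,.65,.5,.38):
    if hit: break
    x,z=P(th); hit=env.movel(w(x,0,z),0.05,stop_force=12); st(th)
print(hit); snap("lid1")
```

```text
down 10.0 [0.1125 0.0003 0.1008] [ 0.4  0.1 -0.8]
upright 11.46 [0.0558 0.     0.11  ] [-0.2 -0.6  0.1]
1.35 11.92 [ 0.04 -0.    0.11] [-0.4 -0.5  0.2]
1.15 12.35 [0.0261 0.     0.107 ] [ 0.1 -0.3  0.1]
0.95 12.78 [0.0132 0.     0.1014] [-0.4 -0.6  0.6]
0.8 13.14 [ 0.0044 -0.      0.0955] [ 0.5 -0.3  0.2]
0.65 13.5 [-0.0035 -0.      0.0884] [ 0.1 -0.1  0.2]
0.5 13.86 [-0.0102  0.      0.0803] [ 0.2 -0.5  0.6]
0.38 14.18 [-0.0146 -0.      0.073 ] [ 0.5  0.  -0.2]
False
```

View pics/lid1.png

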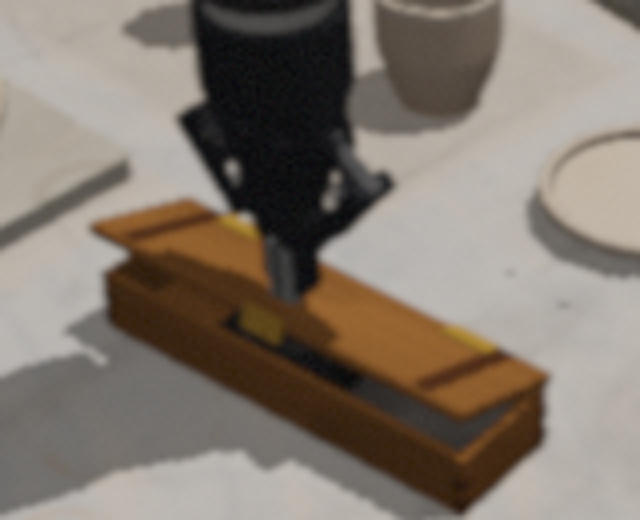

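The crop shows the lid nearly down, with the fingertips on it at about (290,290) and the case still in place. I finish with a gentle press and then retreat.

Run:
```python
from h import *
def P(th,r=.07): return (.037-r*np.cos(th)+.008*np.sin(th)+.011, .040+r*np.sin(th)+.008*np.cos(th))
for th in (.25,.12):
    x,z=P(th); print(env.movel(w(x,0,z),0.05,stop_force=12))
print(env.movel(w(-.022,0,.045),0.015,stop_force=6))
s=monitor.get_state();print(s["time"],loc(s["tcp_pos"]).round(4),s["force"])
env.dwell(.3)
env.movel(w(-.022,0,.16),0.15)
env.reach(w(-.0,.25,.25),Q)
env.dwell(.3)
W=snap("lid2"); 
for c in("scene","top"):
    im,W=cloud(c); L=(W-C)@Rz
    m=(L[...,0]>-.04)&(L[...,0]<.035)&(abs(L[...,1])<.12)&(L[...,2]>.02)&(L[...,2]<.09);p=L[m]
    A=np.c_[p[:,:2],np.ones(len(p))];print(c,len(p),np.linalg.lstsq(A,p[:,2],rcond=None)[0].round(4),np.percentile(p[:,2],[1,50,99]).round(4))
    m=(L[...,0]>-.06)&(L[...,0]<.06)&(abs(L[...,1])<.16)&(L[...,2]>.04)&(L[...,2]<.055)
    print(cv2.minAreaRect((L[m][:,:2]*1000).astype(np.float32)))
    for q in("case","lid_edge","cup","rib","pot"): print(q,[(round(a["score"],2),toworld(a["at"],c).round(3).tolist()) for a in mark_of(q,c)[:1]])
print(monitor.get_state()["time"])
```

```text
False
False
True
15.475 [-0.0216  0.      0.048 ] [-2.21319303 -0.86122404  7.98070778]
scene 3086 [0.1443 0.0004 0.0478] [0.0209 0.0493 0.0525]
((-2.7831878662109375, 0.7439117431640625), (83.70923614501953, 260.4510192871094), 0.02828151360154152)
case [(0.89, [0.472, 0.016, 0.002])]
lid_edge [(0.85, [0.431, 0.01, 0.045])]
cup [(0.75, [0.702, 0.189, 0.005])]
rib [(0.63, [0.669, -0.161, 0.004])]
pot [(0.96, [0.52, -0.264, -0.002])]
top 4196 [-0.0043  0.0001  0.0483] [0.0428 0.0483 0.0536]
((-4.5984039306640625, 2.452911376953125), (84.74559783935547, 256.4012756347656), 0.16419079899787903)
case [(0.65, [0.468, 0.019, 0.004])]
lid_edge [(0.81, [0.429, 0.01, 0.041])]
cup [(0.79, [0.698, 0.2, 0.003])]
rib [(0.67, [0.66, -0.167, 0.004])]
pot [(0.93, [0.514, -0.264, -0.001])]
18.6667
```

View pics/lid2.png

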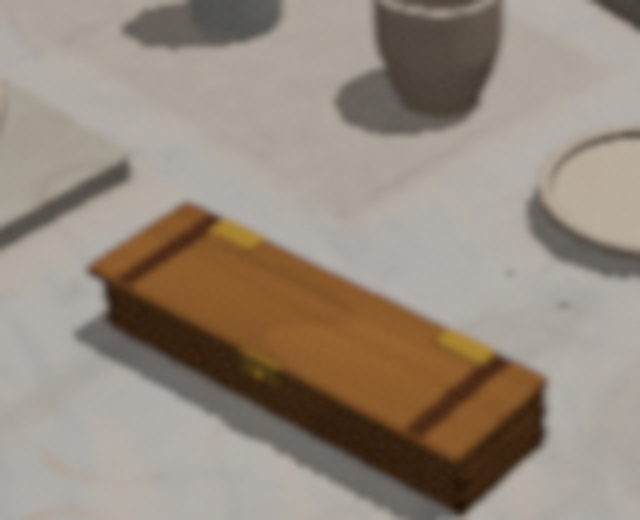

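The crop shows the lid fully shut, level at z of about 0.048, with its catch at (260,365). The case and the bystanders have not moved.

```bash
python3 -c "
from h import *
print(env.job_done())"
```

```text
the job is handed in; nothing more can be done
None
```

The block lies flat in line with the other block, the lid is fully shut, nothing else was disturbed, and the job was handed in at about 18.7 s.

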